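# Clamp an evidence tin in the sliding-jaw holder

## Robot

A 6-joint arm with a two-finger parallel gripper is mounted at the origin on the work surface. World frame = base frame: x ahead of the robot, y to its left, z up, the work surface at z = 0. Lengths are in mm, angles in degrees, forces in N, time in s.
With the tool pointing down it reaches from about 275 to 725 mm from the base axis. Payload 15.9 kg.
Tool frame: the origin (TCP) lies on the front face of the gripper's body, between the roots of the fingers; the fingertips stand 73 mm ahead of it and the grasp point (between the pads) lies 54 mm ahead of it; z points along the fingers, y is the line along which they close (so a half turn about z gives the same grasp; the last joint's range is limited). The gripper opens to 85 mm and grips with 20 to 120 N. Pads are 22 mm wide; open, the fingers measure 114 mm over their backs; the gripper's body (76 mm by 85 mm) begins 54 mm behind the grasp point. The pads swing forward as they close: fully open they stand 13 mm farther back than shut.
Start: joints at [72.651, 12.198, -1.971, 75.831, 0, 90], TCP at [149.091, 477.24, 303.906] pointing down, gripper open.
Joint ranges: [-170.91, 170.91], [-42.67, 98.43], [-65.05, 77.54], [-120.47, 116.71], [-90, 82.35], [-180, 180]. Speed limits (degrees/s): [108.29, 108.29, 136.94, 147.25, 180, 180].

## Interface

Orientations are given as [roll, pitch, yaw] about the fixed x, y, z axes, in that order (R = Rz(yaw) Ry(pitch) Rx(roll)).
In Python, from rig import arm gives the robot as it stands.
- The arm moves only by the tool jog_arm, never from a script. Its argument "plan" is a list that holds one entry, the list of rows, each a list of 6 numbers: the shift along the tool's x, y, z in m, then the turn, a rotation vector about the tool's x, y, z in degrees. A call has 1 to 12 rows; each row is the pose to reach, as a shift and turn from the pose commanded when the call began, along the tool's axes at that moment; what a row does not reach only later rows make up. A row lasts 1/10 s, in which the tool goes at most 50 mm and 8.59 degrees, less where a joint would pass 70% of its speed; a pose out of reach is approached as far as the arm can. A call with a gripper value outside its range is refused whole. "hand" is the finger opening in m, from 0 to 0.0854, set as the call begins (left out, the last holds). The fingers move at their own pace and stop on an object; "force" is the grip in N (left out, the last holds). Time passes only in rows, so rows that repeat a pose let the fingers close. It gives the time, the measured TCP pose, the force, the opening and the grip force at its end, in the units of the state.
- arm.get_obs(): the state, without advancing time (a new reading comes with each control period).
- arm.camera(name): name is "scene" or "top"; returns (picture, depth): 420x560x3 uint8, red, green, blue; 420x560 float32, mm along the optical axis (not along the pixel's ray), 0 where there is no reading.
- arm.calibration(name): a dict with "fx", "fy", "cx", "cy" (pixels), "k1" (the pictures are not rectified: a ray, as slopes to the right and down, at radius r is drawn at 1 + k1 r^2 times it, then the intrinsics apply), "position" and "orientation" of the camera in the world. Camera axes: x right, y down, z forward; pixel columns grow to the right and rows downward; lengths in mm; the calibration is good to about 2 mm. A picture is of the moment at which its call begins. calibration takes no time and is no camera call.
- arm.hand_in(): hands the job in; it is judged then, once.
The state is a dict: "clock": time; "q": joint angles; "joint_velocities": joint speeds; "joint_torque": joint torques, N m; "ee_pos": TCP position; "eef_rot": TCP orientation; "ft_force": force on the tool from outside, world axes, zero at the start; "ft_torque": the same for the moment, N m; "gripper_width": opening from 0.0 (shut) to 1.0 (fully open); "grip_force": force on a finger pad.
Only numpy, scipy, OpenCV 4.12 (cv2) and the standard library are available. Lean on these libraries where they do the work, as an engineer would, in place of code of your own. Each camera call takes 0.05 s, during which the arm holds its last target. There are 200 camera calls.

## Task

The steel tin in the holder is to be dusted for fingerprints. Swing the jaw's clamp lever well loose, push the jaw up until the tin is square and snug between jaw and fence, then turn the lever back until you feel the clamp bite firmly, but do not strain it. The prints must survive, so never touch the tin with the robot: only the jaw may move it; and leave the other things on the bench where they are.

Things in the scene. Friction and masses are not known exactly. Their poses are not given: they have to be found in the camera images.
- bed: The holder: fixed perforated aluminium plate 170 x 410 x 12 mm on the bench. Origin: centre of its underside. Its y axis is the sliding direction, from the jaw towards the fence, a steel bar 150 mm wide and 14 mm thick standing 34 mm over the plate, its face at y = +165 mm; z up.
- carriage (a joint): How far the jaw carriage has slid towards the fence, m, 0 to 0.21; gap between jaw face and fence = 0.225 m minus this. Loose, it slides with about 10 N of friction and stays where it is left; clamped, it cannot be pushed. It starts clamped.
- jaw_back (a point): Point on the flat rear face of the carriage (away from the fence; push here), 22 mm to the bed's +x side of its centre line, 16.5 mm above the plate. The carriage is a grey block 90 mm (x) x 85 mm (y), top 31.5 mm above the plate; in front it has a steel jaw plate 130 mm wide (x), 12 mm thick, top 35.5 mm above the plate, its face 95 mm ahead (+y) of the rear face.
- jaw_face (a point): Centre of the jaw plate's front face, that pushes the tin.
- lever_axis (a point): On the vertical axis of the clamp lever, at the height of its arm (70 mm above the bench); 20 mm to the bed's -x side of the carriage's centre line, 45 mm ahead of its rear face. Black hub 24 mm across (32 mm at its foot), top 82 mm above the bench. The arm, a level steel bar of 10 mm diameter, runs from here to the ball, 21 mm clear of the carriage block and 17 mm clear of the jaw plate.
- lever_ball (a point): Centre of the black ball, 22 mm across, at the end of the lever arm, 86 mm from the axis at the same height. The arm can be pushed or straddled between hub and ball.
- lever (a joint): Clamp lever angle, rad, 0 to 2.8, growing clockwise seen from above, which tightens. At 1.6 the arm points along the bed's -x, at 0.8 it leans 0.8 rad back from there, away from the fence. Turning it loose takes a steady 0.5 N m (8.3 N at 60 mm from the axis), more once the clamp bites; it stays where it is left. Starts between 1.75 and 2.05. Below 0.9 the clamp is loose everywhere.
- brake_pad: Sprung brake pad hidden under the carriage, pressed on a track in the bed by the lever. The track is worn: where the jaw ends up the pad bites at a lever reading anywhere from 1.1 to 1.9, so feel for it. Past the bite, pad force grows 150 N per rad and lever moment 0.6 N m per rad. Firm is 30 to 110 N (0.12 to 0.44 N m above the loose moment); aim for 0.28 N m, 4.7 N at 60 mm.
- tin: The evidence: closed plain steel tin, 110 mm (its x) x 56 mm (its y) x 32 mm high, about 220 g, loose on the plate between jaw and fence, long side roughly along the fence. Origin: centre of its underside.
- tin_centre (a point): Centre of that tin, half-way up.
- tin_round: Bystander: round steel tin, 68 mm across, 26 mm high. Origin: centre of its underside.
- marker_a: Bystander: folded yellow evidence tent, 45 mm wide, about 40 mm high.
- marker_b: Bystander: a second such tent.
- brush: Bystander: powder brush lying on the bench beyond the holder.
- powder_jar: Bystander: black jar, 52 mm across, 60 mm high.
- spray: Bystander: white bottle, 50 mm across, 150 mm high.
- tub: Bystander: black powder tub with a wire bail, 132 mm across, 140 mm high.
There are look-alikes about, which are no part of the job. What is shaped like the tin but purple is not meant.

How it is judged (in metres and radians):
On the way, in this order (a step that is already met when the one before it is completed fails the run):
1. the clamp is freed (contact force between brake_pad and bed below 1 N and value of joint lever below 1.4 rad), for 0.1 s.
2. the jaw has pushed the tin snug against the fence (value of joint carriage above 0.1665 m and y of tin_centre in the frame of bed above 0.1345 m and angle between the y axis of tin and the y axis of bed, either way round below 0.04 rad and angle between tin's own z axis and vertical below 0.05 rad), for 0.2 s.
At the end, for the whole second after the job is handed in: The tin stands square (within 0.04 rad) and flat between jaw and fence with at most 2.5 mm of play (carriage reading above 0.1665, tin centre within 2.5 mm of touching the fence), at rest, and the clamp is firm: 30 to 110 N on the brake pad (all of step 2 and contact force between brake_pad and bed between 30 and 110 N and linear speed of tin below 0.01 m/s and velocity of joint carriage between -0.005 and 0.005 m/s).
It fails at once if the robot touches the evidence tin (contact force between any of the fingers, the arm and tin above 0.3 N).
It fails at once if the clamp is strained: more than 125 N on the brake pad (contact force between brake_pad and bed above 125 N).
It fails at once if a bystander is pushed more than 20 mm (distance of any of tin_round, marker_a, marker_b, brush, powder_jar, spray, tub from where it was at the start of the episode above 0.02 m).
It also fails if it takes over 72 s, if anything falls off the work surface, if the arm or the gripper's body presses on something with over 40 N, if the wrist force passes 120 N, or if a joint passes its speed limit or range.

## Working session

There is one attempt and no reset: what is moved stays moved. The work goes in short steps, Python scripts to look and compute and a tool call to move; the robot and the scene stay as the last step left them, time stands still between calls to the robot, and variables do not carry over. Pictures are saved under pics/ and viewed, at most 10 in all, crops included, and the job is handed in when it is done.

Besides the shell and the picture viewer there is one more tool, called as name(argument=value, ...) on one line, values as JSON. jog_arm: Moves the arm, as the interface text tells. Its arguments: {"type":"object","properties":{"plan":{"type":"array"},"hand":{"type":"number"},"force":{"type":"number"}},"required":["plan"]}

```bash
mkdir -p pics
cat > h.py <<'E'
import numpy as np, cv2
from scipy.spatial.transform import Rotation as R
from rig import arm
def look(n):
    p,d=arm.camera(n); np.savez(f'{n}.npz',p=p,d=d); return p,d
def pose(n):
    c=arm.calibration(n); return c
E
python3 - <<'E'
from h import *
for n in('top','scene'):
    p,d=look(n); cv2.imwrite(f'pics/{n}0.png',cv2.resize(p[:,:,::-1],(800,600),interpolation=cv2.INTER_CUBIC)); print(n,arm.calibration(n))
print(arm.get_obs())
E
```

```text
top {'fx': 460.8576845729433, 'fy': 460.8576845729433, 'cx': 282.5960822562966, 'cy': 206.78204870875436, 'k1': -0.06868832620504156, 'position': array([2.85583849e+02, 1.34108184e+00, 1.46479008e+03]), 'orientation': array([-168.89443058,    0.49790886,  -88.76322261])}
scene {'fx': 517.7825640695436, 'fy': 517.7825640695436, 'cx': 283.2828168604514, 'cy': 209.27686418638774, 'k1': 0.01868079931808704, 'position': array([1264.22318602,  577.95243849, 1145.22771941]), 'orientation': array([-1.40278050e+02, -2.13678826e-02,  1.29107838e+02])}
{'clock': 0.1, 'q': array([ 7.26513091e+01,  1.22214712e+01, -2.00405614e+00,  7.58294280e+01,
       -1.01649354e-03,  8.99993438e+01]), 'joint_velocities': array([ 8.85268385e-05, -1.10163919e-01,  1.30592908e-01, -1.28950001e-03,
       -3.10867948e-03, -2.59555032e-02]), 'joint_torque': array([ 1.22892954e-03, -6.87242675e+01,  4.87808847e+01,  1.21740735e-02,
        2.16919875e-04, -4.77941569e-06]), 'ee_pos': array([149.03182565, 477.04337002, 303.4741492 ]), 'eef_rot': array([-1.79945045e+02,  1.01586368e-03,  1.62651966e+02]), 'ft_force': array([-0.58227535, -0.49709239,  0.17933017]), 'ft_torque': array([-0.01508681, -0.00145215, -0.01678046]), 'grip_force': 0.0, 'gripper_width': 0.9998698085831588}
```

View pics/top0.png

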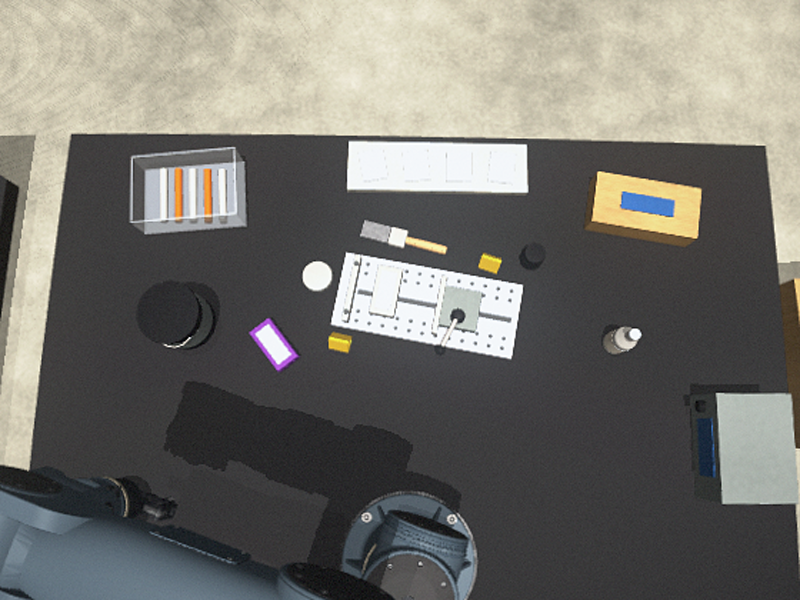

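View pics/scene0.png

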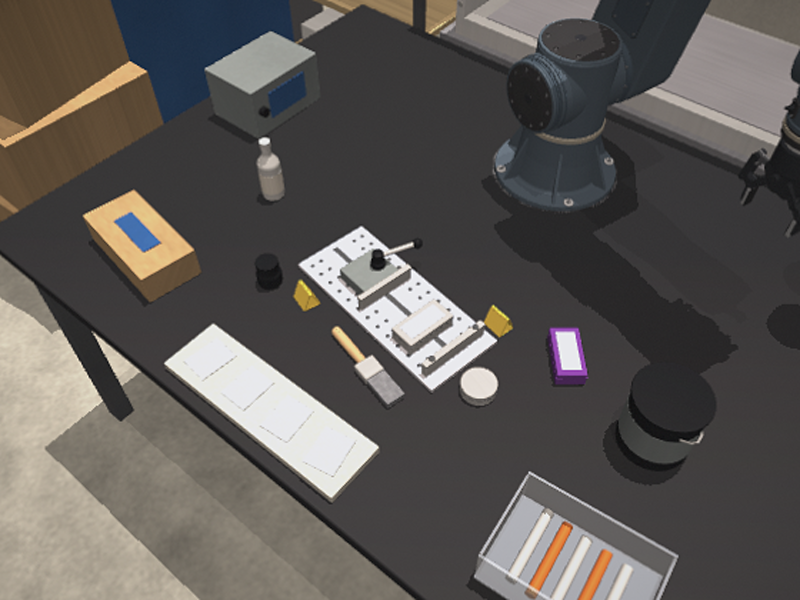

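The top view shows two candidates for the tin: the silver one between jaw and fence at (385,290), and the purple one at (273,344), which the task excludes. I choose the silver one. The lever hub is at (457,316), the ball at (441,350), and the fence at (352,290). The yellow tents are at (340,343) and (490,263).

```bash
cat >> h.py <<'E'
def cloud(n):
    f=np.load(f'{n}.npz'); p,d=f['p'],f['d']; c=arm.calibration(n)
    K=np.array([[c['fx'],0,c['cx']],[0,c['fy'],c['cy']],[0,0,1]])
    v,u=np.mgrid[:420,:560]
    s=cv2.undistortPoints(np.stack([u,v],-1).reshape(-1,1,2).astype(float),K,np.array([c['k1'],0,0,0,0.])).reshape(420,560,2)
    X=np.dstack([s*d[...,None],d])@R.from_euler('xyz',c['orientation'],degrees=True).as_matrix().T+c['position']
    X[d==0]=np.nan; return p,X
E
python3 - <<'E'
from h import *
for n in('top','scene'):
    p,X=cloud(n); x,y,z=X[...,0],X[...,1],X[...,2]
    reg=(x>300)&(x<620)&(y>-250)&(y<250)
    def rect(m,t):
        m=cv2.morphologyEx(m.astype(np.uint8),cv2.MORPH_OPEN,np.ones((2,2)))
        k,l,s,_=cv2.connectedComponentsWithStats(m)
        for i in np.argsort(-s[1:,4])[:3]+1:
            q=X[l==i]
            if len(q)<6: continue
            (c,wh,a)=cv2.minAreaRect(q[:,:2].astype(np.float32)); print(n,t,len(q),np.round(c,1),np.round(wh,1),round(a,1),'z',np.round(np.median(q[:,2]),1),'u,v',np.argwhere(l==i).mean(0)[::-1].round())
    print(n,'bench z',np.nanmedian(z[reg]))
    rect(reg&(z>7)&(z<70)&(p.min(-1)>60),'all')
    rect(reg&(z>38)&(z<55),'44'); rect(reg&(z>60)&(z<95),'lever')
p,_=np.load('top.npz')['p'],0
c=p[165:255,225:375,::-1]; cv2.imwrite('pics/crop.png',cv2.resize(c,(800,480),interpolation=cv2.INTER_CUBIC))
E
```

```text
top bench z 2.6199786121890156
top all 5324 [554.3 -36.9] [408.4 169.7] 79.3 z nan u,v [302. 217.]
top all 247 [596.8 213.1] [39.6 62.6] 3.9 z nan u,v [223. 197.]
top all 16 [462.1 166.6] [19.4  7.2] 75.5 z 34.1 u,v [235. 238.]
top 44 763 [nan nan] [0. 0.] 0.0 z nan u,v [320. 215.]
top 44 504 [571.6  58.6] [ 54.  100.1] 79.9 z nan u,v [271. 206.]
top 44 159 [562.7 138.4] [ 11.  112.4] 80.4 z 43.9 u,v [245. 207.]
top lever 158 [482.7 -82. ] [ 22.9 109.2] 62.3 z 74.5 u,v [316. 232.]
scene bench z 4.7495550688483945
scene all 5551 [550.7 -27.3] [411.6 173.4] 81.1 z nan u,v [279. 211.]
scene all 294 [605.3 218. ] [58.5 58.3] 32.1 z nan u,v [338. 266.]
scene all 20 [465.3 166. ] [26.7  9.4] 83.4 z 39.2 u,v [351. 220.]
scene 44 778 [531.  -75.4] [ 93.6 140.1] 66.1 z nan u,v [261. 193.]
scene 44 610 [nan nan] [0. 0.] 0.0 z nan u,v [298. 225.]
scene 44 229 [550.7 144.9] [ 16.8 140.8] 83.5 z 44.8 u,v [324. 238.]
scene lever 192 [459.9 -89.7] [ 68.1 133.2] 62.5 z nan u,v [276. 177.]
```

View pics/crop.png

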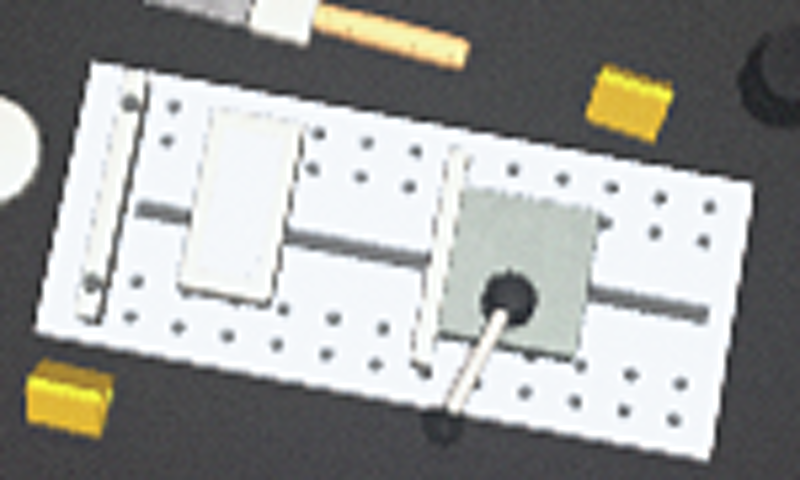

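The crop shows the silver, non-purple tin at (240,205), already nearly square to the fence. The jaw plate is at (440,255), the carriage block at (520,270) with its rear edge near (588,280), the hub at (508,300) and the ball at (443,428). Next I refine these by projecting the pixels onto known heights.

```bash
cat >> h.py <<'E'
def ray(n,u,v,z):
    c=arm.calibration(n); K=np.array([[c['fx'],0,c['cx']],[0,c['fy'],c['cy']],[0,0,1]])
    s=cv2.undistortPoints(np.array([[[u,v]]],float),K,np.array([c['k1'],0,0,0,0.])).ravel()
    w=R.from_euler('xyz',c['orientation'],degrees=True).apply([s[0],s[1],1]); return c['position']+w*(z-c['position'][2])/w[2]
E
python3 - <<'E'
from h import *
g=lambda a,b,z:ray('top',(a+.5)/5.333+225-.5,(b+.5)/5.333+165-.5,z)[:2]
C=np.array([g(*q,12) for q in((93,62),(752,183),(710,460),(35,332))])
o=C.mean(0); yv=(C[0]+C[3]-C[1]-C[2])/2; print('C',C.round(1).tolist(),np.hypot(*yv),np.hypot(*(C[0]-C[3])))
yaw=np.arctan2(-yv[0],yv[1]); print('bed',o,np.degrees(yaw))
r=np.array([[np.cos(yaw),-np.sin(yaw)],[np.sin(yaw),np.cos(yaw)]])
for t,q in dict(hub=(508,297,82),ball=(443,427,70),rearL=(602,208,43.5),rearR=(574,358,43.5),jawL=(460,150,47.5),jawR=(423,368,47.5),tinA=(212,110,44),tinB=(305,122,44),tinC=(270,303,44),tinD=(180,288,44),fenA=(147,72,46),fenB=(98,320,46)).items():
    w=g(*q); print(t,w.round(1),'bed',(r.T@(w-o)).round(1))
E
```

```text
C [[669.3, 154.5], [601.6, -247.0], [433.4, -220.1], [501.9, 182.9]] 407.96934178245897 169.78549221181345
bed [551.57053354 -32.42133307] -9.608420771278547
hub [517.1 -94.9] bed [-23.5 -67.4]
ball [443.4 -59.2] bed [-102.2  -44.5]
rearL [ 577.9 -152.7] bed [  46.  -114.2]
rearR [ 488.3 -136.3] bed [ -45. -113.]
jawL [610.4 -68.4] bed [ 64.  -25.7]
jawR [480.1 -48.2] bed [-67.8 -27.5]
tinA [632.7  79.1] bed [ 61.4 123.5]
tinB [626.4  23.6] bed [64.5 67.8]
tinC [517.2  41.7] bed [-46.3  67.4]
tinD [525.   94.7] bed [-47.4 120.9]
fenA [654.8 118.5] bed [ 76.6 166. ]
fenB [504.7 142. ] bed [-75.3 164.1]
```

```bash
cat >> h.py <<'E'
A=np.array([519.,-96.])
def st():
    o=arm.get_obs(); p=o['ee_pos']; F=o['ft_force'];T=o['ft_torque']; e=p[:2]-A
    print('t',round(o['clock'],2),'p',p.round(1),'rpy',o['eef_rot'].round(1),'F',F.round(2),'T',T.round(3),'w',round(o['gripper_width'],3),'q',o['q'].round(0),'Mz',round((e[0]*F[1]-e[1]*F[0])/1000+T[2],3))
    return o
def to(x,y,z,yaw,o=None):
    o=o or st(); r=R.from_euler('xyz',o['eef_rot'],degrees=True); g=R.from_euler('xyz',[180,0,yaw],degrees=True)
    print('row',(r.inv().apply(np.array([x,y,z])-o['ee_pos'])/1000).round(4).tolist(),np.degrees((r.inv()*g).as_rotvec()).round(2).tolist())
E
sed -i 's/^def pose/def _p/' h.py
python3 -c "
from h import *
to(469.5,-72,244,62)"
```

```text
t 0.1 p [149.  477.  303.5] rpy [-179.9    0.   162.7] F [-0.58 -0.5   0.18] T [-0.015 -0.001 -0.017] w 1.0 q [73. 12. -2. 76. -0. 90.] Mz 0.501
row [-0.4696, -0.4285, 0.0599] [-0.04, 0.05, 100.65]
```

jog_arm(plan=[[[-0.469,-0.428,0.06,0,0,100],[-0.469,-0.428,0.06,0,0,100],[-0.469,-0.428,0.06,0,0,100],[-0.469,-0.428,0.06,0,0,100],[-0.469,-0.428,0.06,0,0,100],[-0.469,-0.428,0.06,0,0,100],[-0.469,-0.428,0.06,0,0,100],[-0.469,-0.428,0.06,0,0,100],[-0.469,-0.428,0.06,0,0,100],[-0.469,-0.428,0.06,0,0,100],[-0.469,-0.428,0.06,0,0,100],[-0.469,-0.428,0.06,0,0,100]]], hand=0.04)

```text
clock: 1.3
ee_pos: [450.1, -39.9, 247.3]
eef_rot: [-180.0, -0.0, 62.3]
ft_force: [0.5, 1.1, 0.0]
gripper_width: 0.47
grip_force: 0.0
```

```bash
python3 -c "
from h import *
to(469.5,-72,160,-26)"
```

```text
t 1.3 p [450.1 -39.9 247.3] rpy [-180.    -0.    62.3] F [0.51 1.12 0.  ] T [ 0.05  -0.029 -0.009] w 0.47 q [ -5.   8. -16.  67.   0. 113.] Mz -0.115
row [-0.0194, 0.0321, 0.0873] [-0.01, -0.0, 88.28]
```

q6 falls as yaw rises, so the right branch is yaw +154, and I turn back.

jog_arm(plan=[[[0,0,0.03,0,0,-91.4],[0,0,0.06,0,0,-91.4],[0,0,0.07,0,0,-91.4],[0,0,0.07,0,0,-91.4],[0,0,0.07,0,0,-91.4],[0,0,0.07,0,0,-91.4],[0,0,0.07,0,0,-91.4],[0,0,0.07,0,0,-91.4],[0,0,0.07,0,0,-91.4],[0,0,0.07,0,0,-91.4],[0,0,0.07,0,0,-91.4],[0,0,0.07,0,0,-91.4]]])

```text
clock: 2.5
ee_pos: [449.4, -37.6, 177.4]
eef_rot: [-180.0, -0.0, 154.1]
ft_force: [-0.3, 0.2, -0.3]
gripper_width: 0.471
grip_force: 0.0
```

Run:
```python
from h import *
to(469.5,-72,128,154)
p,d=look('scene'); cv2.imwrite('pics/s1.png',cv2.resize(p[110:230,190:350,::-1],(800,600),interpolation=cv2.INTER_CUBIC))
```

```text
t 2.5 p [449.4 -37.6 177.4] rpy [-180.    -0.   154.1] F [-0.31  0.17 -0.33] T [ 0.027 -0.048 -0.002] w 0.471 q [ -5.  10. -23.  57.   0.  21.] Mz 0.004
row [-0.0331, -0.0222, 0.0493] [-0.01, -0.03, 0.14]
```

View pics/s1.png

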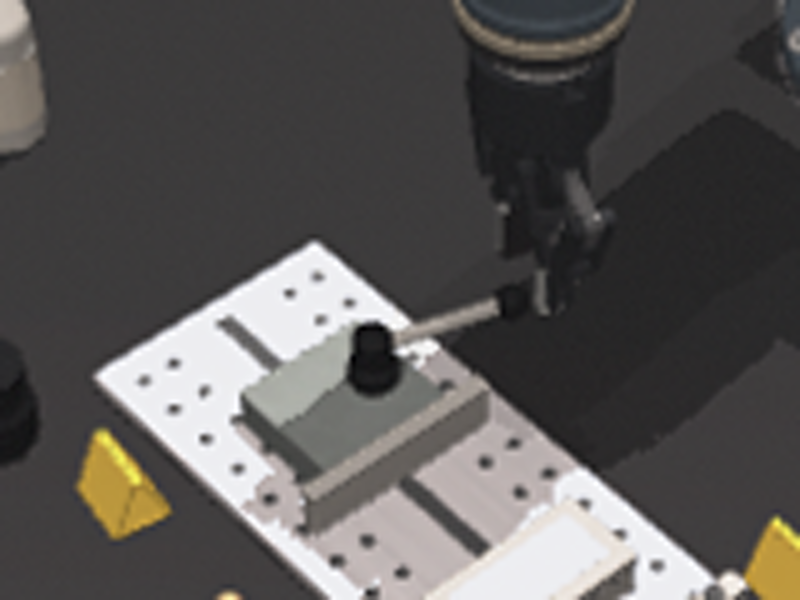

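The picture shows the gripper at (560,200), just outside the ball at (513,300), at height. The lever arm runs to the hub at (372,340). I move in over the arm, then go down to straddle it.

jog_arm(plan=[[[-0.033,-0.022,0,0,0,0],[-0.033,-0.022,0,0,0,0],[-0.033,-0.022,0.02,0,0,0],[-0.033,-0.022,0.035,0,0,0],[-0.033,-0.022,0.045,0,0,0],[-0.033,-0.022,0.049,0,0,0],[-0.033,-0.022,0.049,0,0,0],[-0.033,-0.022,0.049,0,0,0]]])

```text
clock: 3.35
ee_pos: [469.9, -71.9, 129.1]
eef_rot: [180.0, 0.0, 154.0]
ft_force: [0.0, 0.2, 0.8]
gripper_width: 0.465
grip_force: 0.0
```

Run:
```python
from h import *
o=st()
# arc rows: rotate about axis by ccw angle steps, in tool frame from present
def arc(angs,r=None):
    p=o['ee_pos']; e=p[:2]-A; rt=R.from_euler('xyz',o['eef_rot'],degrees=True)
    for a in angs:
        c,s=np.cos(np.radians(a)),np.sin(np.radians(a)); n=A+[c*e[0]-s*e[1],s*e[0]+c*e[1]]
        print(a,(rt.inv().apply([*(n-p[:2]),0])/1000).round(4).tolist(),-a)
arc(range(8,97,8))
p,d=look('scene'); cv2.imwrite('pics/s2.png',cv2.resize(p[110:230,190:350,::-1],(800,600),interpolation=cv2.INTER_CUBIC))
```

```text
t 3.35 p [469.9 -71.9 129.1] rpy [180.   0. 154.] F [0.01 0.16 0.78] T [-0.011  0.002  0.043] w 0.465 q [ -9.  16. -24.  50.   0.  17.] Mz 0.035
8 [-0.0005, -0.0076, -0.0] -8
16 [-0.0021, -0.0151, -0.0] -16
24 [-0.0046, -0.0223, -0.0] -24
32 [-0.0082, -0.029, -0.0] -32
40 [-0.0127, -0.0352, 0.0] -40
48 [-0.0179, -0.0407, 0.0] -48
56 [-0.0239, -0.0454, 0.0] -56
64 [-0.0305, -0.0493, 0.0] -64
72 [-0.0376, -0.0522, 0.0] -72
80 [-0.045, -0.054, 0.0] -80
88 [-0.0526, -0.0549, 0.0] -88
96 [-0.0602, -0.0546, 0.0] -96
```

View pics/s2.png

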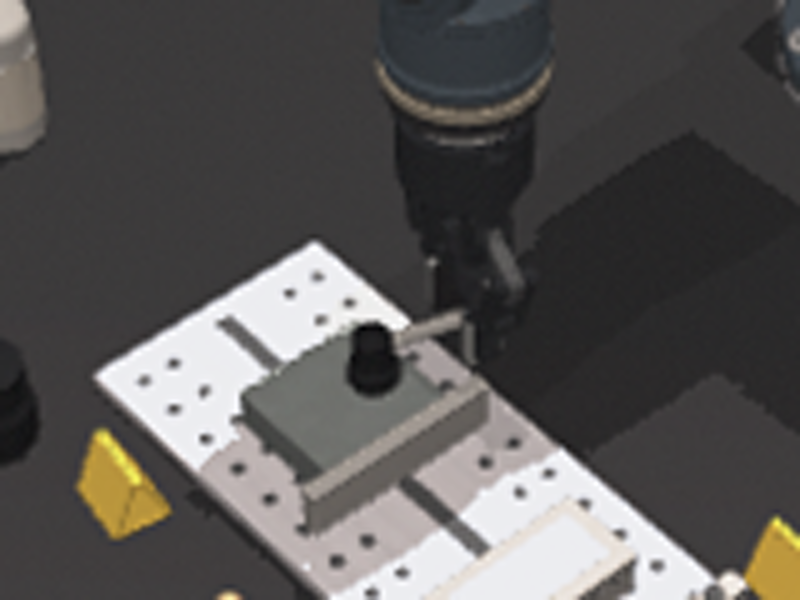

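The fingers straddle the bar; the fence-side finger is at (470,340). Next I swing it loose, counter-clockwise.

jog_arm(plan=[[[-0.0005,-0.0076,0,0,0,-8],[-0.0021,-0.0151,0,0,0,-16],[-0.0046,-0.0223,0,0,0,-24],[-0.0082,-0.029,0,0,0,-32],[-0.0127,-0.0352,0,0,0,-40],[-0.0179,-0.0407,0,0,0,-48],[-0.0239,-0.0454,0,0,0,-56],[-0.0305,-0.0493,0,0,0,-64],[-0.0376,-0.0522,0,0,0,-72],[-0.045,-0.054,0,0,0,-80],[-0.049,-0.0545,0,0,0,-84],[-0.049,-0.0545,0,0,0,-84]]])

```text
clock: 4.6
ee_pos: [489.5, -142.3, 128.7]
eef_rot: [179.9, -0.0, -121.8]
ft_force: [-4.8, 0.9, 0.9]
gripper_width: 0.47
grip_force: 1.9
```

```bash
python3 -c "
from h import *
st()"
```

```text
t 4.6 p [ 489.5 -142.3  128.7] rpy [ 179.9   -0.  -121.8] F [-4.78  0.85  0.88] T [ 0.208  0.866 -0.026] w 0.47 q [-16.  19. -19.  52.   0. -74.] Mz -0.272
```

jog_arm(plan=[[[0,0.01,0,0,0,0],[0,0.015,0,0,0,0],[0,0.015,-0.04,0,0,0],[0,0.015,-0.08,0,0,0],[0,0.015,-0.08,0,0,0]]], hand=0.04)

```text
clock: 5.1
ee_pos: [478.8, -134.6, 213.7]
eef_rot: [-179.6, 0.1, -121.9]
ft_force: [-0.7, -0.5, -0.6]
gripper_width: 0.469
grip_force: 0.0
```

Run:
```python
from h import *
o=st(); B=np.array([551.6,-32.4]); 
yw=np.radians(-9.8); r=np.array([[np.cos(yw),-np.sin(yw)],[np.sin(yw),np.cos(yw)]])
w=B+r@[22,-114-45]; print(w); to(*w,209,-99.8,o)
p,d=look('top'); p,X=cloud('top'); cv2.imwrite('pics/t2.png',cv2.resize(p[165:255,225:375,::-1],(800,480),interpolation=cv2.INTER_CUBIC))
```

```text
t 5.1 p [ 478.8 -134.6  213.7] rpy [-1.796e+02  1.000e-01 -1.219e+02] F [-0.68 -0.52 -0.63] T [-0.03  -0.022  0.01 ] w 0.469 q [-16.  14. -13.  63.   0. -74.] Mz 0.005
[ 546.2156634  -192.82446484]
row [0.0137, -0.0879, 0.0053] [-0.44, 0.04, -22.15]
```

jog_arm(plan=[[[0.014,-0.045,0,0,0,-8],[0.014,-0.088,0,0,0,-16],[0.014,-0.088,0,0,0,-22],[0.014,-0.088,0.04,0,0,-22],[0.014,-0.088,0.08,0,0,-22],[0.014,-0.088,0.105,0,0,-22],[0.014,-0.088,0.113,0,0,-22],[0.014,-0.088,0.113,0,0,-22],[0.014,-0.088,0.113,0,0,-22]]], hand=0)

```text
clock: 6.05
ee_pos: [544.9, -193.0, 96.8]
eef_rot: [-179.9, -0.0, -99.9]
ft_force: [0.9, 0.1, -0.2]
gripper_width: 0.001
grip_force: 0.0
```

Run:
```python
from h import *
st()
p,d=look('scene'); cv2.imwrite('pics/s3.png',cv2.resize(p[110:230,190:350,::-1],(800,600),interpolation=cv2.INTER_CUBIC))
```

```text
t 6.05 p [ 544.9 -193.    96.8] rpy [-179.9   -0.   -99.9] F [ 0.95  0.08 -0.21] T [-0.045 -0.021  0.021] w 0.001 q [ -19.   28.  -10.   51.    0. -100.] Mz 0.115
```

View pics/s3.png

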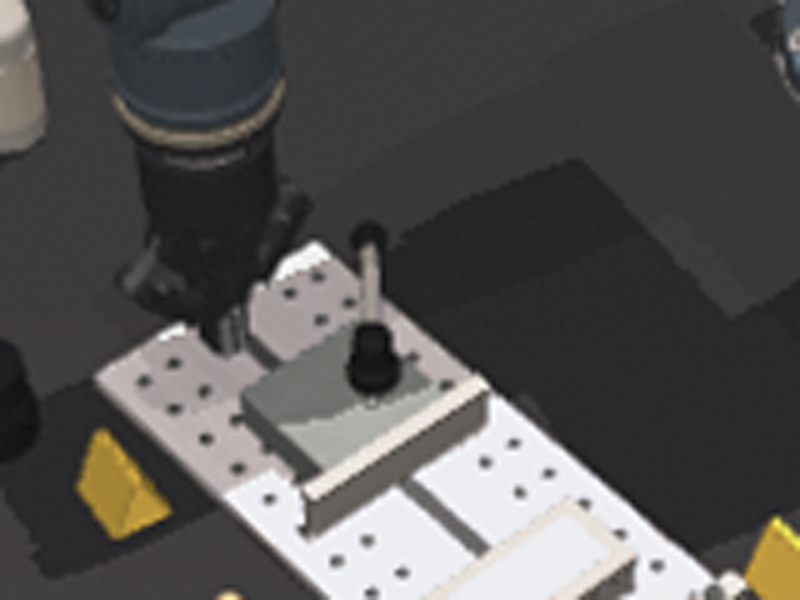

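Fingers are closed behind the block at (232,335). The lever points back at (370,235), well loose. Now the push.

jog_arm(plan=[[[-0.008,0,0,0,0,0],[-0.016,0,0,0,0,0],[-0.024,0,0,0,0,0],[-0.032,0,0,0,0,0],[-0.038,0,0,0,0,0],[-0.044,0,0,0,0,0],[-0.052,0,0,0,0,0],[-0.06,0,0,0,0,0],[-0.068,0,0,0,0,0],[-0.076,0,0,0,0,0],[-0.084,0,0,0,0,0],[-0.092,0,0,0,0,0]]])

```text
clock: 7.3
ee_pos: [560.1, -102.6, 95.8]
eef_rot: [180.0, -0.2, -100.0]
ft_force: [-3.8, -10.4, 4.9]
gripper_width: 0.0
grip_force: 5.6
```

Run:
```python
from h import *
st()
```

```text
t 7.3 p [ 560.1 -102.6   95.8] rpy [ 180.    -0.2 -100. ] F [ -3.83 -10.43   4.93] T [-2.036  0.81   0.02 ] w 0.0 q [-10.  27. -12.  51.  -0. -90.] Mz -0.433
```

jog_arm(plan=[[[-0.005,0,0,0,0,0],[-0.01,0,0,0,0,0],[-0.015,0,0,0,0,0],[-0.019,0,0,0,0,0],[-0.022,0,0,0,0,0],[-0.025,0,0,0,0,0],[-0.028,0,0,0,0,0],[-0.031,0,0,0,0,0],[-0.034,0,0,0,0,0],[-0.037,0,0,0,0,0],[-0.04,0,0,0,0,0],[-0.043,0,0,0,0,0]]])

```text
clock: 8.5
ee_pos: [567.2, -60.5, 95.8]
eef_rot: [180.0, -0.2, -100.0]
ft_force: [-5.6, -10.5, 6.4]
gripper_width: -0.001
grip_force: 5.9
```

jog_arm(plan=[[[-0.002,0,0,0,0,0],[-0.004,0,0,0,0,0],[-0.006,0,0,0,0,0],[-0.008,0,0,0,0,0],[-0.01,0,0,0,0,0],[-0.012,0,0,0,0,0],[-0.014,0,0,0,0,0],[-0.016,0,0,0,0,0],[-0.018,0,0,0,0,0]]])

```text
clock: 9.4
ee_pos: [570.3, -42.8, 95.7]
eef_rot: [180.0, -0.2, -100.0]
ft_force: [-6.7, -11.1, 6.2]
gripper_width: 0.003
grip_force: 5.8
```

Run:
```python
from h import *
st()
```

```text
t 9.4 p [570.3 -42.8  95.7] rpy [ 180.    -0.2 -100. ] F [ -6.67 -11.14   6.22] T [-2.024  1.158  0.062] w 0.003 q [ -4.  28. -11.  51.  -0. -84.] Mz -0.154
```

jog_arm(plan=[[[-0.001,0,0,0,0,0],[-0.002,0,0,0,0,0],[-0.003,0,0,0,0,0],[-0.004,0,0,0,0,0],[-0.005,0,0,0,0,0],[-0.005,0,0,0,0,0]]])

```text
clock: 10.0
ee_pos: [571.2, -37.7, 95.7]
eef_rot: [180.0, -0.1, -100.0]
ft_force: [-4.9, -9.9, 6.5]
gripper_width: 0.001
grip_force: 5.1
```

Run:
```python
from h import *
st()
p,d=look('top'); cv2.imwrite('pics/t3.png',cv2.resize(p[165:255,225:375,::-1],(800,480),interpolation=cv2.INTER_CUBIC))
```

```text
t 10.0 p [571.2 -37.7  95.7] rpy [ 1.8e+02 -1.0e-01 -1.0e+02] F [-4.85 -9.9   6.5 ] T [-1.821  1.012  0.122] w 0.001 q [ -4.  28. -11.  51.  -0. -84.] Mz -0.112
```

View pics/t3.png

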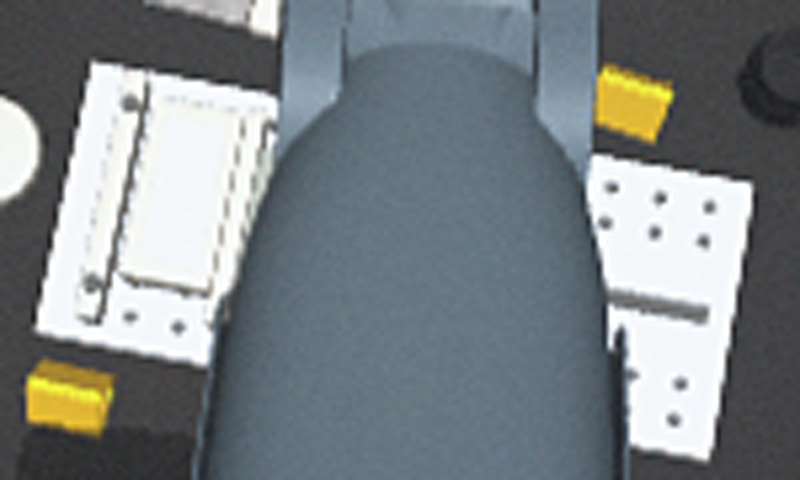

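The tin at (185,190) lies between jaw (240,190) and fence (115,190), with only a few mm of gap left. I continue gently.

jog_arm(plan=[[[-0.001,0,0,0,0,0],[-0.002,0,0,0,0,0],[-0.003,0,0,0,0,0],[-0.003,0,0,0,0,0]]])

```text
clock: 10.45
ee_pos: [571.7, -34.8, 95.7]
eef_rot: [180.0, -0.1, -100.0]
ft_force: [-5.5, -8.7, 6.5]
gripper_width: 0.003
grip_force: 5.2
```

jog_arm(plan=[[[-0.001,0,0,0,0,0],[-0.002,0,0,0,0,0],[-0.002,0,0,0,0,0]]])

```text
clock: 10.75
ee_pos: [572.0, -32.8, 95.7]
eef_rot: [180.0, -0.1, -100.0]
ft_force: [-6.2, -10.3, 6.5]
gripper_width: 0.005
grip_force: 5.2
```

jog_arm(plan=[[[-0.001,0,0,0,0,0],[-0.002,0,0,0,0,0],[-0.002,0,0,0,0,0]]])

```text
clock: 11.05
ee_pos: [572.2, -31.6, 95.7]
eef_rot: [180.0, -0.2, -100.0]
ft_force: [-6.8, -16.9, 7.5]
gripper_width: 0.005
grip_force: 8.7
```

jog_arm(plan=[[[-0.001,0,0,0,0,0],[-0.0015,0,0,0,0,0],[-0.0015,0,0,0,0,0]]])

```text
clock: 11.35
ee_pos: [572.2, -31.3, 95.8]
eef_rot: [180.0, -0.4, -100.1]
ft_force: [-9.2, -27.7, 9.2]
gripper_width: 0.002
grip_force: 14.2
```

jog_arm(plan=[[[-0.0005,0,0,0,0,0],[-0.0005,0,0,0,0,0],[-0.0005,0,0,0,0,0]]])

```text
clock: 11.65
ee_pos: [572.3, -31.3, 95.8]
eef_rot: [180.0, -0.4, -100.1]
ft_force: [-10.5, -30.3, 9.9]
gripper_width: 0.001
grip_force: 15.9
```

jog_arm(plan=[[[0.002,0,0,0,0,0],[0.01,0,0,0,0,0],[0.03,0,0,0,0,0],[0.03,0,-0.04,0,0,0],[0.05,0,-0.08,0,0,0],[0.1,0,-0.08,0,0,0],[0.14,0,-0.08,0,0,0],[0.14,0,-0.08,0,0,0],[0.14,0,-0.08,0,0,0]]], hand=0.04)

```text
clock: 12.55
ee_pos: [548.8, -166.7, 175.5]
eef_rot: [180.0, 0.0, -100.0]
ft_force: [0.5, -0.5, -1.0]
gripper_width: 0.468
grip_force: 0.0
```

Run:
```python
from h import *
st()
p,d=look('top'); cv2.imwrite('pics/t4.png',cv2.resize(p[165:255,225:375,::-1],(800,480),interpolation=cv2.INTER_CUBIC))
```

```text
t 12.55 p [ 548.8 -166.7  175.5] rpy [ 180.    0. -100.] F [ 0.47 -0.51 -0.99] T [ 0.067 -0.097 -0.025] w 0.468 q [-17.  24.  -5.  61.   0. -97.] Mz -0.007
```

View pics/t4.png

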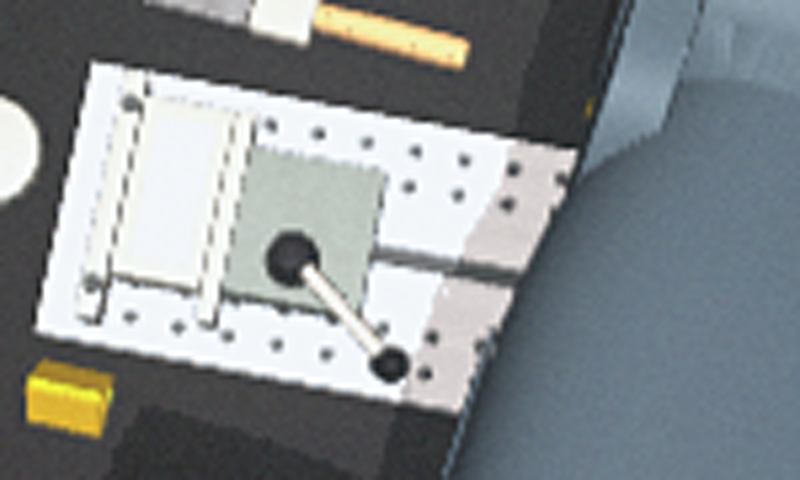

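The tin at (172,195) is square and tight between fence and jaw. The hub is now at (292,256) and the ball at (390,364).

Run:
```python
from h import *
g=lambda a,b,z:ray('top',(a+.5)/5.333+225-.5,(b+.5)/5.333+165-.5,z)[:2]
h=g(292,254,82); b=g(390,363,70); B=np.array([551.6,-32.4])
yw=np.radians(-9.8); r=np.array([[np.cos(yw),-np.sin(yw)],[np.sin(yw),np.cos(yw)]])
m=B+r@[-20,169-155+45]; v=b-m; th=np.degrees(np.arctan2(v[1],v[0]))%360
print('hub',h,'model',m,'ball',b,np.hypot(*v),th,'L',1.6+np.radians(180-9.8-th))
u=v/np.hypot(*v); w=m+55*u; print(w); to(*w,175,th-360)
```

```text
hub [539.59736005  28.75989573] model [541.93420248  29.14325599] ball [479.53721548 -28.50957752] 84.9543006524381 222.73695117815063 L 0.6830572229817573
[501.53796287  -8.18158594]
t 12.6 p [ 549.  -165.9  175.5] rpy [ 180.    0. -100.] F [-0.13  0.44 -0.87] T [-0.015  0.041  0.022] w 0.469 q [-17.  24.  -5.  61.   0. -97.] Mz 0.026
row [-0.1472, 0.074, 0.0006] [0.02, 0.02, 37.3]
```

jog_arm(plan=[[[-0.04,0.02,0,0,0,8],[-0.08,0.04,0,0,0,16],[-0.12,0.06,0,0,0,24],[-0.147,0.074,0,0,0,32],[-0.147,0.074,0,0,0,37.3],[-0.147,0.074,0,0,0,37.3],[-0.147,0.074,0.02,0,0,37.3],[-0.147,0.074,0.035,0,0,37.3],[-0.147,0.074,0.046,0,0,37.3],[-0.147,0.074,0.047,0,0,37.3],[-0.147,0.074,0.047,0,0,37.3]]])

```text
clock: 13.7
ee_pos: [501.6, -8.7, 128.7]
eef_rot: [180.0, -0.0, -137.2]
ft_force: [-0.2, -1.2, -0.5]
gripper_width: 0.467
grip_force: 0.0
```

jog_arm(plan=[[[0,0,0,0,0,0],[0,0,0,0,0,0],[0,0,0,0,0,0],[0,0,0,0,0,0]]], hand=0.022)

```text
clock: 14.1
ee_pos: [501.7, -8.7, 128.8]
eef_rot: [-180.0, 0.0, -137.2]
ft_force: [-0.7, 0.5, -0.5]
gripper_width: 0.264
grip_force: 0.0
```

```bash
sed -i 's/^A=.*/A=np.array([541.3,29.])/' h.py
cat >> h.py <<'E'
def arc(o,angs):
    p=o['ee_pos']; e=p[:2]-A; rt=R.from_euler('xyz',o['eef_rot'],degrees=True)
    f=55/np.hypot(*e)
    for a in angs:
        c,s=np.cos(np.radians(a)),np.sin(np.radians(a)); n=A+f*np.array([c*e[0]-s*e[1],s*e[0]+c*e[1]])
        print(a,(rt.inv().apply([*(n-p[:2]),0])/1000).round(4).tolist(),-a)
E
python3 -c "
from h import *
o=st(); e=o['ee_pos'][:2]-A; print(np.hypot(*e),np.degrees(np.arctan2(e[1],e[0])))
arc(o,range(-4,-52,-4))"
```

```text
t 14.1 p [501.7  -8.7 128.8] rpy [-180.     0.  -137.2] F [-0.75  0.5  -0.47] T [ 0.012 -0.001 -0.049] w 0.264 q [ -1.  18. -20.  51.   0. -44.] Mz -0.096
54.649357917478035 -136.43517516604786
-4 [0.0003, 0.0038, -0.0] 4
-8 [-0.0001, 0.0077, -0.0] 8
-12 [-0.0007, 0.0114, -0.0] 12
-16 [-0.0016, 0.0152, -0.0] 16
-20 [-0.0027, 0.0189, -0.0] 20
-24 [-0.0041, 0.0224, -0.0] 24
-28 [-0.0057, 0.0259, -0.0] 28
-32 [-0.0076, 0.0293, -0.0] 32
-36 [-0.0097, 0.0325, -0.0] 36
-40 [-0.012, 0.0355, -0.0] 40
-44 [-0.0145, 0.0384, -0.0] 44
-48 [-0.0173, 0.0411, -0.0] 48
```

jog_arm(plan=[[[0.0003,0.0038,0,0,0,4],[-0.0001,0.0077,0,0,0,8],[-0.0007,0.0114,0,0,0,12],[-0.0016,0.0152,0,0,0,16]]])

```text
clock: 14.5
ee_pos: [493.0, 3.1, 128.9]
eef_rot: [-179.9, 0.0, -153.4]
ft_force: [3.7, -6.6, -1.8]
gripper_width: 0.257
grip_force: 3.8
```

jog_arm(plan=[[[0,0.0019,0,0,0,2],[-0.0001,0.0038,0,0,0,4],[-0.0002,0.0058,0,0,0,6]]])

```text
clock: 14.8
ee_pos: [490.5, 8.3, 128.8]
eef_rot: [-179.9, 0.0, -159.4]
ft_force: [3.9, -7.7, -1.3]
gripper_width: 0.255
grip_force: 3.8
```

```bash
python3 -c "
from h import *
o=st(); e=o['ee_pos'][:2]-A; print(np.hypot(*e),np.degrees(np.arctan2(e[1],e[0])))
arc(o,[-2,-4,-6,-8])"
```

```text
t 14.8 p [490.5   8.3 128.8] rpy [-179.9    0.  -159.4] F [ 3.91 -7.71 -1.3 ] T [-1.257 -0.701  0.092] w 0.255 q [  1.  17. -22.  51.  -0. -20.] Mz 0.565
54.84271767358515 -157.81276629539224
-2 [0.0002, 0.0019, -0.0] 2
-4 [0.0001, 0.0038, -0.0] 4
-6 [0.0, 0.0058, -0.0] 6
-8 [-0.0002, 0.0077, -0.0] 8
```

jog_arm(plan=[[[0,0.0019,0,0,0,2],[-0.0001,0.0038,0,0,0,4],[-0.0002,0.0058,0,0,0,6]]])

```text
clock: 15.1
ee_pos: [488.6, 13.7, 128.8]
eef_rot: [-179.9, 0.0, -165.4]
ft_force: [2.9, -7.0, -1.1]
gripper_width: 0.26
grip_force: 3.8
```

```bash
cat >> h.py <<'E'
def q():
    o=st(); e=o['ee_pos'][:2]-A; a=np.degrees(np.arctan2(e[1],e[0]))%360; print('r',np.hypot(*e).round(1),'ang',a.round(1),'Ltool',round(1.6+np.radians(170.2-a),3))
E
python3 -c "from h import *;q()"
```

```text
t 15.1 p [488.6  13.7 128.8] rpy [-179.9    0.  -165.4] F [ 2.93 -6.96 -1.1 ] T [-1.284 -0.679  0.07 ] w 0.26 q [  2.  17. -22.  51.  -0. -13.] Mz 0.482
r 54.9 ang 196.1 Ltool 1.147
```

jog_arm(plan=[[[0,0.0019,0,0,0,2],[-0.0001,0.0038,0,0,0,4],[-0.0002,0.0058,0,0,0,6]]])

```text
clock: 15.4
ee_pos: [487.2, 19.4, 128.8]
eef_rot: [-179.9, 0.0, -171.4]
ft_force: [2.8, -7.6, -1.5]
gripper_width: 0.255
grip_force: 3.8
```

```bash
python3 -c "from h import *;q()"
```

```text
t 15.4 p [487.2  19.4 128.8] rpy [-179.9    0.  -171.4] F [ 2.78 -7.61 -1.5 ] T [-1.418 -0.537  0.042] w 0.255 q [  2.  17. -22.  51.  -0.  -6.] Mz 0.48
r 54.9 ang 190.1 Ltool 1.253
```

jog_arm(plan=[[[0,0.0019,0,0,0,2],[-0.0001,0.0038,0,0,0,4],[-0.0002,0.0058,0,0,0,6]]])

```text
clock: 15.7
ee_pos: [486.5, 25.2, 128.7]
eef_rot: [-179.9, 0.0, -177.4]
ft_force: [1.4, -7.6, -0.9]
gripper_width: 0.26
grip_force: 3.8
```

```bash
python3 -c "from h import *;q()"
```

```text
t 15.7 p [486.5  25.2 128.7] rpy [-179.9    0.  -177.4] F [ 1.4  -7.56 -0.91] T [-1.446 -0.471  0.11 ] w 0.26 q [  3.  17. -22.  51.  -0.   0.] Mz 0.53
r 55.0 ang 184.0 Ltool 1.359
```

jog_arm(plan=[[[0,0.0019,0,0,0,2],[-0.0001,0.0038,0,0,0,4],[-0.0002,0.0058,0,0,0,6]]])

```text
clock: 16.0
ee_pos: [486.3, 31.0, 128.7]
eef_rot: [-179.9, 0.0, 176.6]
ft_force: [1.6, -8.3, 0.5]
gripper_width: 0.258
grip_force: 3.8
```

```bash
python3 -c "from h import *;q()"
```

```text
t 16.0 p [486.3  31.  128.7] rpy [-179.9    0.   176.6] F [ 1.59 -8.32  0.53] T [-1.439 -0.252  0.071] w 0.258 q [  4.  17. -22.  51.  -0.   7.] Mz 0.526
r 55.1 ang 178.0 Ltool 1.464
```

jog_arm(plan=[[[0,0.0019,0,0,0,2],[-0.0001,0.0038,0,0,0,4],[-0.0002,0.0058,0,0,0,6]]])

```text
clock: 16.3
ee_pos: [486.7, 36.7, 128.7]
eef_rot: [-179.9, 0.0, 170.6]
ft_force: [0.9, -7.5, -0.2]
gripper_width: 0.26
grip_force: 3.8
```

```bash
python3 -c "from h import *;q()"
```

```text
t 16.3 p [486.7  36.7 128.7] rpy [-179.9    0.   170.6] F [ 0.87 -7.45 -0.18] T [-1.498 -0.113  0.094] w 0.26 q [  4.  17. -22.  51.  -0.  14.] Mz 0.494
r 55.1 ang 172.0 Ltool 1.569
```

jog_arm(plan=[[[0,0.0019,0,0,0,2],[-0.0001,0.0038,0,0,0,4],[-0.0002,0.0058,0,0,0,6]]])

```text
clock: 16.6
ee_pos: [487.7, 42.4, 128.6]
eef_rot: [-179.9, 0.0, 164.6]
ft_force: [0.4, -7.1, 0.4]
gripper_width: 0.257
grip_force: 3.9
```

```bash
python3 -c "from h import *;q()"
```

```text
t 16.6 p [487.7  42.4 128.6] rpy [-179.9    0.   164.6] F [ 0.43 -7.14  0.44] T [-1.575  0.032  0.099] w 0.257 q [  5.  17. -22.  51.  -0.  20.] Mz 0.475
r 55.2 ang 166.0 Ltool 1.673
```

jog_arm(plan=[[[0,0.0019,0,0,0,2],[-0.0001,0.0038,0,0,0,4],[-0.0003,0.0058,0,0,0,6]]])

```text
clock: 16.9
ee_pos: [489.3, 47.8, 128.6]
eef_rot: [-179.9, 0.0, 158.6]
ft_force: [-1.6, -8.5, 3.0]
gripper_width: 0.259
grip_force: 4.3
```

```bash
python3 -c "from h import *;q()"
```

```text
t 16.9 p [489.3  47.8 128.6] rpy [-179.9    0.   158.6] F [-1.56 -8.53  2.97] T [-1.672  0.351  0.123] w 0.259 q [  6.  17. -22.  51.  -0.  27.] Mz 0.596
r 55.2 ang 160.1 Ltool 1.776
```

jog_arm(plan=[[[0,0.0019,0,0,0,2],[-0.0001,0.0038,0,0,0,4],[-0.0003,0.0058,0,0,0,6]]])

```text
clock: 17.2
ee_pos: [491.5, 53.1, 128.5]
eef_rot: [-179.9, 0.0, 152.6]
ft_force: [-2.6, -8.6, 2.8]
gripper_width: 0.259
grip_force: 4.7
```

```bash
python3 -c "from h import *;q()"
```

```text
t 17.2 p [491.5  53.1 128.5] rpy [-179.9    0.   152.6] F [-2.57 -8.63  2.75] T [-1.742  0.681  0.106] w 0.259 q [  6.  18. -21.  51.  -0.  34.] Mz 0.598
r 55.3 ang 154.2 Ltool 1.879
```

jog_arm(plan=[[[0,0.0019,0,0,0,2],[-0.0001,0.0038,0,0,0,4],[-0.0003,0.0058,0,0,0,6]]])

```text
clock: 17.5
ee_pos: [494.2, 58.1, 128.5]
eef_rot: [-179.8, 0.0, 146.6]
ft_force: [-5.9, -8.0, 3.0]
gripper_width: 0.258
grip_force: 5.2
```

```bash
python3 -c "from h import *;q()"
```

```text
t 17.5 p [494.2  58.1 128.5] rpy [-179.8    0.   146.6] F [-5.89 -8.05  3.03] T [-1.806  1.113  0.152] w 0.258 q [  7.  18. -21.  51.  -0.  40.] Mz 0.702
r 55.4 ang 148.3 Ltool 1.981
```

The bite shows clearly: grip force is flat at 3.8 up to Ltool≈1.65, then rises steadily. About 0.14 rad more reaches the aim.

jog_arm(plan=[[[0,0.0019,0,0,0,2],[-0.0001,0.0038,0,0,0,4],[-0.0003,0.0058,0,0,0,6],[-0.0005,0.0077,0,0,0,8]]])

```text
clock: 17.9
ee_pos: [498.5, 64.2, 128.4]
eef_rot: [-179.8, -0.0, 138.6]
ft_force: [-6.8, -7.7, 5.6]
gripper_width: 0.26
grip_force: 5.7
```

```bash
python3 -c "from h import *;q()"
```

```text
t 17.9 p [498.5  64.2 128.4] rpy [-179.8   -0.   138.6] F [-6.8  -7.66  5.65] T [-1.742  1.608  0.151] w 0.26 q [  7.  19. -20.  52.  -0.  49.] Mz 0.718
r 55.4 ang 140.6 Ltool 2.117
```

jog_arm(plan=[[[0,-0.003,0,0,0,0],[0,-0.006,0,0,0,0],[0,-0.006,0,0,0,0],[0,-0.006,0,0,0,0],[0,-0.006,-0.03,0,0,0],[0,-0.006,-0.07,0,0,0],[0,-0.006,-0.1,0,0,0],[0.05,-0.006,-0.1,0,0,0],[0.1,-0.006,-0.1,0,0,0],[0.15,-0.006,-0.1,0,0,0],[0.15,-0.006,-0.1,0,0,0]]], hand=0.04)

```text
clock: 19.0
ee_pos: [379.3, 162.0, 228.8]
eef_rot: [180.0, -0.1, 139.0]
ft_force: [1.1, 0.0, -1.0]
gripper_width: 0.468
grip_force: 0.0
```

Run:
```python
from h import *
st()
p,d=look('scene'); cv2.imwrite('pics/s5.png',cv2.resize(p[110:290,190:430,::-1],(800,600),interpolation=cv2.INTER_CUBIC))
```

```text
t 19.0 p [379.3 162.  228.8] rpy [ 1.80e+02 -1.00e-01  1.39e+02] F [ 1.07  0.01 -0.95] T [ 0.012 -0.034 -0.014] w 0.468 q [ 23.   4. -23.  63.   0.  64.] Mz -0.157
```

View pics/s5.png

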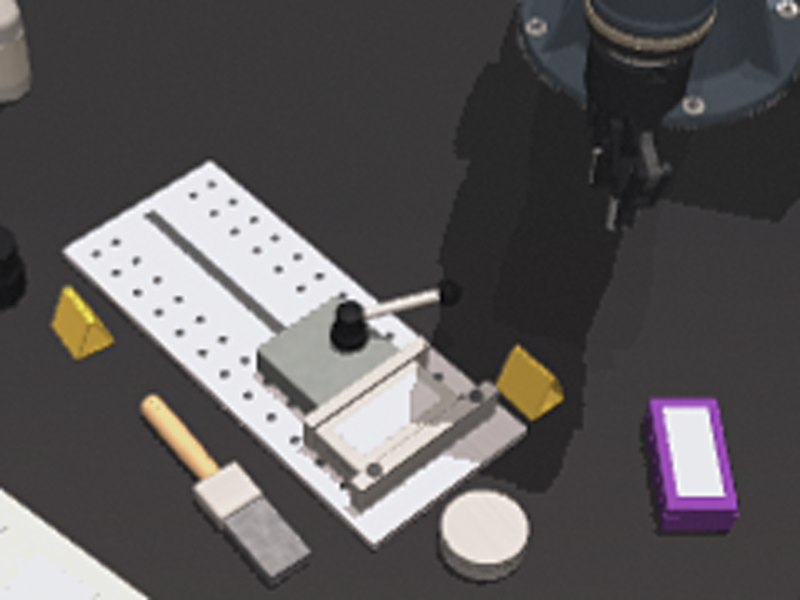

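The tin at (395,410) is square and tight between jaw and fence. The lever points to (450,292), and the tents, brush and round tin look undisturbed.

```bash
python3 -c "
from rig import arm
print(arm.hand_in())"
```

```text
the job is handed in; nothing more can be done
None
```

I handed the job in at 19 s: the tin is square and snug between jaw and fence, and the clamp is turned about 0.25 N m past the loose moment (roughly 65 N on the pad, estimated); the robot never went near the tin, the bystanders in view look unmoved, and hand-in gave no verdict.

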